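# Push the stuck plug out of a cardboard core

## Robot

A 6-joint arm with a two-finger parallel gripper is mounted at the origin on the work surface. World frame = base frame: x ahead of the robot, y to its left, z up, the work surface at z = 0. Lengths are in mm, angles in rad, forces in N, time in s.
With the tool pointing down it reaches from about 350 to 875 mm from the base axis. Payload 4.2 kg.
Tool frame: the origin (TCP) lies between the finger pads; the fingertips stand 19 mm ahead of it and the grasp point (between the pads) is the TCP; y points along the fingers, z is the direction in which the jaws open and shut, and the axes are right-handed (so a half turn about y gives the same grasp; the last joint's range is limited). The gripper opens to 85 mm and grips with 20 to 120 N. Pads are 22 mm wide; open, the fingers measure 114 mm over their backs; the gripper's body (76 mm by 85 mm) begins 54 mm behind the grasp point. The pads swing forward as they close: fully open they stand 13 mm farther back than shut.
Start: joints at [-0.849, 0.385, 0.008, 0, -1.194, -0.259], TCP at [279.046, -559.225, 250.312] pointing down, gripper open.
Joint ranges: [-3.14, 3.14], [-1.21, 2.06], [-1.07, 1.41], [-3.16, 2.05], [-2.99, -0.16], [-3.1, 3.1]. Speed limits (rad/s): [2.79, 2.79, 3.14, 3.14, 3.14, 3.14].

## Interface

Orientations are given as a unit quaternion [x, y, z, w].
In Python, from bench import arm gives the robot as it stands.
- The arm moves only by the shell command python3 -m inch 'ROWS'. ROWS is JSON, a list of rows, each a list of 7 numbers: the opening, from 0 (shut) to 1 (fully open), then the shift along the tool's x, y, z in cm, then the turn, a rotation vector about the tool's x, y, z in degrees. A call has 1 to 20 rows; each row is the pose to reach, as a shift and turn from the pose commanded when the call began, along the tool's axes at that moment; what a row does not reach only later rows make up. A row lasts 1/12 s, in which the tool goes at most 41.7 mm and 7.16 degrees, less where a joint would pass 70% of its speed; a pose out of reach is approached as far as the arm can. A call with a gripper value outside its range is refused whole. The fingers move at their own pace and stop on an object; the grip force is fixed at half the most. Time passes only in rows, so rows that repeat a pose let the fingers close. It gives the time, the measured TCP pose, the force and the opening at its end, in the units of the state.
- arm.read_state(): the state, without advancing time (a new reading comes with each control period).
- arm.get_image(name): name is "side" or "top" or "wrist"; returns the picture (400x640x3 uint8, red, green, blue); there is no depth.
- arm.camera_params(name): a dict with "fx", "fy", "cx", "cy" (pixels), "rvec" (rotation vector, rad) and "tvec" (3), from world to camera coordinates, as OpenCV has them. Camera axes: x right, y down, z forward; pixel columns grow to the right and rows downward; lengths in mm; the calibration is good to about 2 mm. A picture is of the moment at which its call begins: read the wrist's pose just before it. camera_params takes no time and is no camera call; for the wrist camera it gives the pose at the moment of the call.
- arm.job_done(): hands the job in, once; it reports no verdict.
Trained networks look in the newest picture that a camera, given by its name, has taken for a name from the list of things; names that differ only in an ending like _2 or _b are one class to them, and where a whole thing is asked for, a point or a joint stands for the part that bears it (a point fixed in the world has none). Each returns a list of dicts, best first, with "conf" (0 to 1); they miss things now and then, are a little off and sometimes report something else, mostly with a low value. They report only what shows in the picture. A call takes as long as a camera call. They do not tell look-alikes from the thing itself.
- arm.masks_of(label, camera): "mask" (400x640 bool, what is visible of it) and "extent" ([left, top, width, height] in pixels, round what is visible of it).
The state is a dict: "clock": time; "joints": joint angles; "joint_vel": joint speeds; "joint_efforts": joint torques, N m; "position": TCP position; "ee_rot": TCP orientation; "contact_force": force on the tool from outside, world axes, zero at the start; "wrist_torque": the same for the moment, N m; "gripper_width": finger opening in mm.
Only numpy, scipy, OpenCV 4.12 (cv2) and the standard library are available. Lean on these libraries where they do the work, as an engineer would, in place of code of your own. Each camera call takes 0.05 s, during which the arm holds its last target.

## Task

A plastic plug is stuck in the cardboard core that is clamped upright over the grey tray. Take the long wooden pusher, put its shank into the core from above and push the plug out of the lower end into the tray, going on until the pusher's collar sits on the core's rim; then let go and leave the pusher standing there. Leave the short pusher where it is.

Things in the scene. Friction and masses are not known exactly. Their poses are not given: they have to be found in the camera images.
- core_mouth (a point): Centre of the upper rim of the upright cardboard core: 62 mm outside, 54 mm bore, 75 mm long, rim 155 mm above the table. z is up along the core. Fixed in a clamp stand: grey tray 170 x 170 mm with 22 mm rim and 5 mm floor; two steel posts on the stand's y axis, 68 mm either side of the core, tops 130 mm above the table. Yaw varies by up to 25 degrees.
- plug_center (a point): Centre of the grey plastic plug, 49 mm across and 36 mm long, about 60 g, stuck in the core with its top 18 mm below the rim at the start. Pushing it takes about 7 to 15 N, more than the pusher's weight; once its top is some 56 mm below the rim it comes free and drops into the tray.
- long_pusher_grip (a point): Centre of the long wooden pusher's handle. Upright rod, from the foot: shank 30 mm wide, 87 long; collar 76 wide, 12 thick; round handle 30 wide, 60 long. Point: on the axis, 42 mm above the collar's underside, 129 above the foot, 134 above the table at the start. z: up the rod. 130 g. Stands in a hole (40 wide, 35 deep) of a plywood block 40 mm high: lift straight up.
- short_pusher_grip (a point): Centre of the handle of the short pusher, which stands in the block's other hole, 130 mm from the long one (which is in which hole varies): same collar and handle, but a shank of only 45 mm, too short for the job. Point: 42 mm above its collar's underside, about 92 mm above the table.
Things that resemble listed ones, but are neither listed nor needed, are in the scene too. Leave any purple or red look-alike of the part that bears long_pusher_grip alone.

How it is judged:
By the outcome, as a careful person would: the job done as asked, in the order asked, and still so for the second after the job is handed in, with the robot touching nothing.
It also fails if it takes over 48 s, if anything falls off the work surface, if the arm or the gripper's body presses on something with over 40 N, if the wrist force passes 120 N, or if a joint passes its speed limit or range.

## Working session

There is one attempt and no reset: what is moved stays moved. The work goes in short steps, Python scripts to look and compute and a shell command to move; the robot and the scene stay as the last step left them, time stands still between calls to the robot, and variables do not carry over. Pictures are saved under pics/ and viewed, and the job is handed in when it is done.

```bash
mkdir -p pics; ls; python3 - <<'E'
from bench import arm
import cv2
print(arm.read_state())
for n in("side","top","wrist"):
    im=arm.get_image(n); cv2.imwrite(f"pics/a_{n}.png",im[:,:,::-1]); print(n,arm.camera_params(n))
E
```

```text
pics
{'clock': 0.0, 'joints': array([-8.49382960e-01,  3.85556892e-01,  6.57309473e-03, -5.00765590e-04,
       -1.19397929e+00, -2.58619780e-01]), 'joint_vel': array([ 2.51409006e-04, -6.11582060e-04, -2.08220324e-04, -4.09672067e-05,
       -4.64823838e-04,  5.53593384e-04]), 'joint_efforts': array([-1.21066223e-03, -3.92283010e+01,  1.88402045e+01,  4.18615714e+00,
       -4.57232600e-03, -7.82966055e-06]), 'position': array([ 278.80696929, -558.74138236,  249.20043143]), 'ee_rot': array([-0.68752146, -0.16188693,  0.16231763,  0.68902819]), 'contact_force': array([-0.27872987,  0.10888259,  0.43598374]), 'wrist_torque': array([-0.03428086, -0.00648306,  0.0278343 ]), 'gripper_width': 85.64763296583311}
side {'fx': 413.79737856408315, 'fy': 413.79737856408315, 'cx': 321.2425964733296, 'cy': 197.7579396451468, 'rvec': array([ 0.27132088, -2.66557683,  1.41369569]), 'tvec': array([579.28857298, 142.83670173, 830.68845008])}
top {'fx': 412.58264737589275, 'fy': 412.58264737589275, 'cx': 320.8190238137143, 'cy': 199.5071293507241, 'rvec': array([ 2.14684004, -2.20498189,  0.10669541]), 'tvec': array([ 23.08190468, 594.30618291, 904.3704906 ])}
wrist {'fx': 340.6927485678183, 'fy': 340.6927485678183, 'cx': 321.26391174683164, 'cy': 200.71739251599075, 'rvec': array([-1.55408871, -2.5126324 , -0.39478123]), 'tvec': array([624.21972777, -39.05712221, 379.94006971])}
```

View pics/a_side.png

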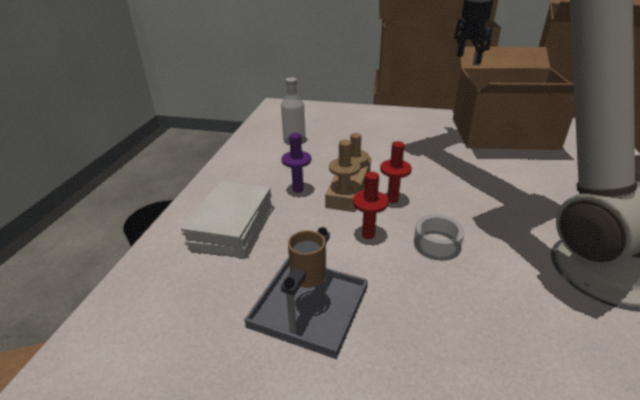

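View pics/a_top.png

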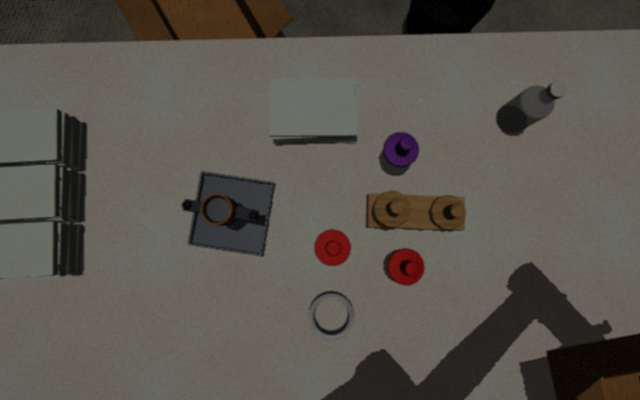

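View pics/a_wrist.png

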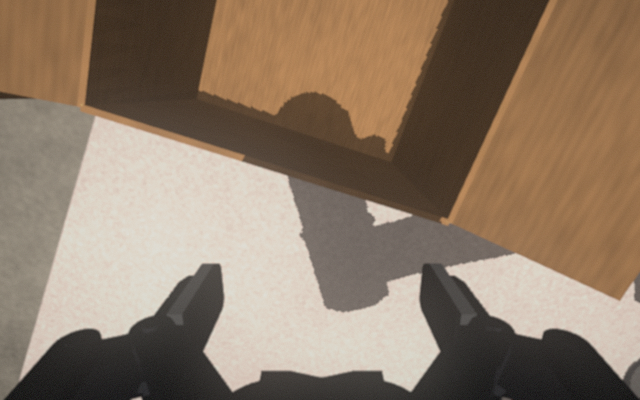

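```bash
cat > h.py <<'E'
import numpy as np,cv2
from bench import arm
P={n:arm.camera_params(n) for n in("side","top")}
def KRt(n,p=None):
    p=p or P[n]; K=np.array([[p['fx'],0,p['cx']],[0,p['fy'],p['cy']],[0,0,1]])
    return K,cv2.Rodrigues(np.array(p['rvec']))[0],np.array(p['tvec'])
def onz(n,uv,z,p=None):
    K,R,t=KRt(n,p); d=R.T@np.linalg.inv(K)@np.array([*uv,1]); c=-R.T@t
    return c+d*(z-c[2])/d[2]
def proj(n,X,p=None):
    K,R,t=KRt(n,p); q=(K@(R@np.atleast_2d(X).T+t[:,None])).T; return q[:,:2]/q[:,2:]
def tri(a,b):
    M=[KRt(n)[0]@np.c_[KRt(n)[1],KRt(n)[2]] for n in("side","top")]
    X=cv2.triangulatePoints(M[0],M[1],np.array(a,float).reshape(2,1),np.array(b,float).reshape(2,1)); return X[:3,0]/X[3,0]
E
python3 - <<'E'
from h import *
for n in("side","top"):
    im=arm.get_image(n)
    for l in("long_pusher_grip","short_pusher_grip","core_mouth","plug_center"):
        for m in arm.masks_of(l,n): print(n,l,round(m['conf'],2),m['extent'])
    r=(270,110,160,120) if n=="side" else (170,120,320,180)
    x,y,w,h=r; k=800//w if w<300 else 2.5
    cv2.imwrite(f"pics/b_{n}.png",cv2.resize(im[y:y+h,x:x+w,::-1],None,fx=k,fy=k,interpolation=cv2.INTER_CUBIC))
for uv in((397,208),(454,211)):
    for z in (164,122): print(uv,z,onz("top",uv,z).round(0))
print(onz("top",(219,208),155))
print(arm.read_state()['clock'])
E
```

```text
side long_pusher_grip 0.85 [351.9, 170.5, 37.3, 69.2]
side long_pusher_grip 0.83 [381.0, 142.2, 32.2, 62.9]
side long_pusher_grip 0.71 [280.9, 132.4, 32.8, 61.0]
side long_pusher_grip 0.68 [328.3, 139.1, 34.6, 51.3]
side short_pusher_grip 0.83 [348.9, 134.4, 21.2, 31.4]
side core_mouth 0.73 [245.5, 227.8, 125.0, 131.8]
side plug_center 0.48 [294.7, 240.0, 23.9, 14.5]
top long_pusher_grip 0.8 [375.0, 195.1, 35.2, 30.4]
top long_pusher_grip 0.58 [314.2, 231.4, 36.1, 33.6]
top long_pusher_grip 0.57 [386.6, 249.0, 36.0, 33.1]
top short_pusher_grip 0.68 [432.1, 194.0, 32.5, 36.9]
top core_mouth 0.81 [183.0, 171.1, 85.8, 85.7]
(397, 208) 164 [ 562. -138.  164.]
(397, 208) 122 [ 565. -146.  122.]
(454, 211) 164 [ 553. -248.  164.]
(454, 211) 122 [ 555. -261.  122.]
[571.51838417 206.24139278 155.        ]
0.65
```

View pics/b_side.png

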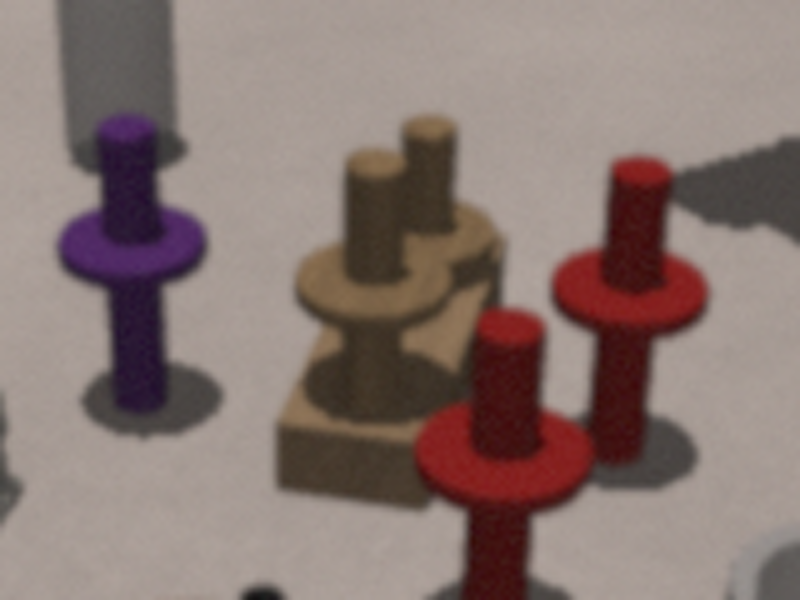

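View pics/b_top.png

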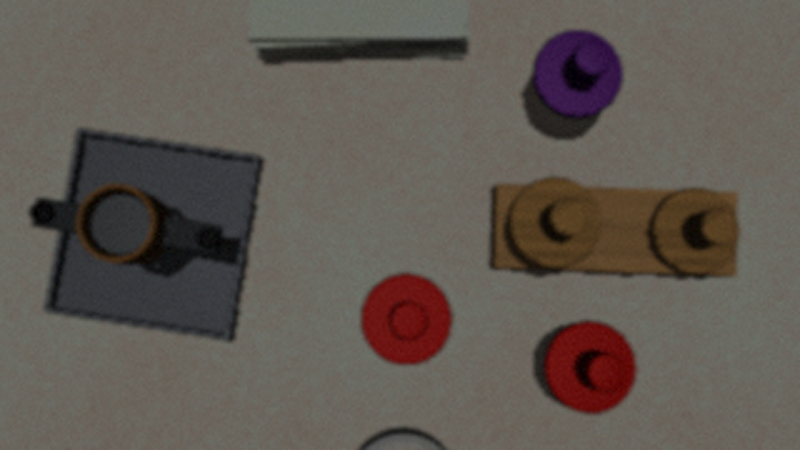

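```bash
python3 - <<'E'
from h import *
im=arm.get_image("side"); x,y,w,h=230,210,160,120
cv2.imwrite("pics/c_side.png",cv2.resize(im[y:y+h,x:x+w,::-1],None,fx=5,fy=5,interpolation=cv2.INTER_CUBIC))
print("handle top",tri((345.4,142.4),(398.4,206.4)),onz("top",(398.4,206.4),164),onz("side",(345.4,142.4),164))
print("collar top",tri((345,166.6),(391.6,209.6)),onz("top",(391.6,209.6),104),onz("side",(345,166.6),104))
print("rim",onz("top",(217.2,209.2),155))
for p in((187.2,204.8),(253.6,215.2)):print(onz("top",p,130))
print(proj("side",[onz("top",(217.2,209.2),155)]))
print(proj("side",[[565,-139,164],[565,-139,104]]),proj("top",[[565,-139,164],[565,-139,104]]))
E
```

```text
handle top [ 564.00558684 -141.46167871  161.71487102] [ 564.70915318 -140.91769147  164.        ] [ 562.42634917 -136.93724822  164.        ]
collar top [ 562.83554278 -139.15793275   98.79702606] [ 562.7312047  -138.20787821  104.        ] [ 561.21056278 -130.16410373  104.        ]
rim [569.27374233 209.74339916 155.        ]
[581.62432563 275.92846373 130.        ]
[557.20486875 143.17094474 130.        ]
[[306.85891287 240.49794327]]
[[344.44180723 141.91492013]
 [344.03422293 164.64502512]] [[397.39883292 206.27583984]
 [391.93516373 208.49653908]]
```

View pics/c_side.png

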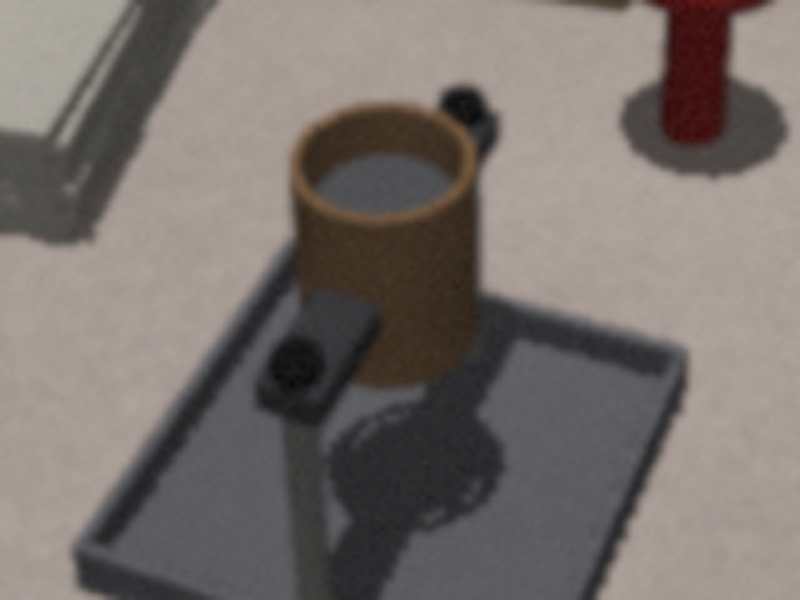

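```bash
cat >> h.py <<'E'
from scipy.spatial.transform import Rotation as Ro
def rel(T):
    s=arm.read_state(); R=Ro.from_quat(s['ee_rot'])
    print("t",round(s['clock'],2),"pos",s['position'].round(1),"F",s['contact_force'].round(1),"w",round(s['gripper_width'],1))
    print("axes x,y,z (cols)\n",R.as_matrix().round(3)); 
    for t in T: print(t,"-> cm",(R.inv().apply(np.array(t)-s['position'])/10).round(2))
E
python3 - <<'E'
from h import *
rel([[279,-559,300],[564,-140,300],[564,-140,250]])
print(onz("top",(402,269),104), onz("top",(401,150),104))
E
```

```text
t 0.7 pos [ 279.1 -559.2  250.3] F [-0.7  0.  -0.6] w 85.5
axes x,y,z (cols)
 [[ 0.895  0.    -0.446]
 [ 0.446 -0.     0.895]
 [ 0.    -1.    -0.   ]]
[279, -559, 300] -> cm [ 0.   -4.97  0.02]
[564, -140, 300] -> cm [44.21 -4.97 24.79]
[564, -140, 250] -> cm [4.421e+01 3.000e-02 2.479e+01]
[ 440.68877284 -154.24739915  104.        ] [ 687.41153262 -163.3038628   104.        ]
```

```bash
python3 -m inch '[[1,0,-3,0,0,0,0],[1,0,-5,0,0,0,0],[1,3,-5,1.7,0,0,0],[1,6,-5,3.4,0,0,0],[1,9,-5,5,0,0,0],[1,12,-5,6.7,0,0,0],[1,15,-5,8.4,0,0,0],[1,18,-5,10.1,0,0,0],[1,21,-5,11.8,0,0,0],[1,24,-5,13.5,0,0,0],[1,27,-5,15.1,0,0,0],[1,30,-5,16.8,0,0,0],[1,33,-5,18.5,0,0,0],[1,36,-5,20.2,0,0,0],[1,39,-5,21.9,0,0,0],[1,41,-5,23,0,0,0],[1,43,-5,24.1,0,0,0],[1,44.2,-5,24.8,0,0,0],[1,44.2,-5,24.8,0,0,0],[1,44.2,-5,24.8,0,0,0]]'
python3 - <<'E'
from h import *
rel([[564,-140,220],[564,-140,136]])
p=arm.camera_params("wrist")
im=arm.get_image("wrist"); cv2.imwrite("pics/d_wrist.png",im[:,:,::-1]); 
print(proj("wrist",[[564,-140,164],[564,-140,104]],p))
E
```

```text
clock: 2.37
position: [563.8, -139.7, 300.1]
ee_rot: [-0.688, -0.162, 0.163, 0.688]
contact_force: [-0.2, -1.2, -0.1]
gripper_width: 84.9
t 2.37 pos [ 563.8 -139.7  300.1] F [-0.2 -1.2 -0.1] w 84.9
axes x,y,z (cols)
 [[ 0.894 -0.001 -0.447]
 [ 0.447 -0.     0.894]
 [-0.001 -1.     0.   ]]
[564, -140, 220] -> cm [ 0.01  8.01 -0.04]
[564, -140, 136] -> cm [ 1.000e-02  1.641e+01 -4.000e-02]
[[320.90129832 195.36366471]
 [320.92063345 177.28017126]]
```

View pics/d_wrist.png

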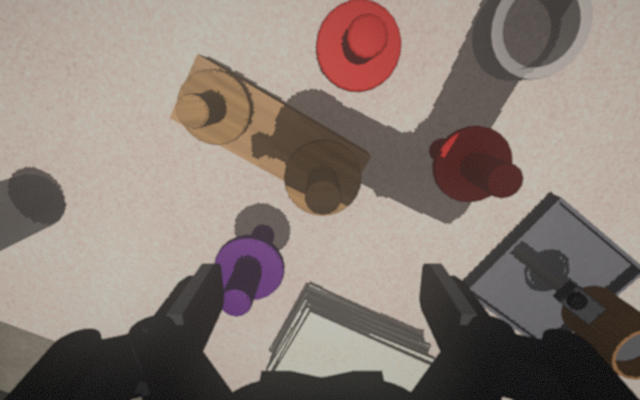

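The wrist picture shows the wooden pusher with its handle top at (323,195) and collar at (322,178). My estimate predicted (321,195) and (321,177), so they agree. The other candidates are the short wooden pusher at (205,110), reds at (367,40) and (475,165), and purple at (245,270). I'll descend on the chosen one.

```bash
python3 -m inch '[[1,0,3,0,0,0,0],[1,0,6,0,0,0,0],[1,0,9,0,0,0,0],[1,0,11,0,0,0,0],[1,0,13,0,0,0,0],[1,0,15,0,0,0,0],[1,0,16.4,0,0,0,0],[1,0,16.4,0,0,0,0],[0,0,16.4,0,0,0,0],[0,0,16.4,0,0,0,0],[0,0,16.4,0,0,0,0],[0,0,16.4,0,0,0,0],[0,0,16.4,0,0,0,0],[0,0,16.4,0,0,0,0],[0,0,16.4,0,0,0,0],[0,0,16.4,0,0,0,0],[0,0,16.4,0,0,0,0],[0,0,16.4,0,0,0,0]]'
python3 - <<'E'
from h import *
rel([])
im=arm.get_image("side"); x,y,w,h=270,50,160,180
cv2.imwrite("pics/e.png",cv2.resize(im[y:y+h,x:x+w,::-1],None,fx=3.3,fy=3.3,interpolation=cv2.INTER_CUBIC))
E
```

```text
clock: 3.92
position: [564.5, -139.9, 137.6]
ee_rot: [0.688, 0.163, -0.162, -0.688]
contact_force: [-0.3, 1.3, 6.6]
gripper_width: 28.8
t 3.92 pos [ 564.5 -139.9  137.6] F [-0.3  1.3  6.6] w 28.8
axes x,y,z (cols)
 [[ 0.895  0.002 -0.447]
 [ 0.447 -0.     0.895]
 [ 0.002 -1.    -0.001]]
```

View pics/e.png

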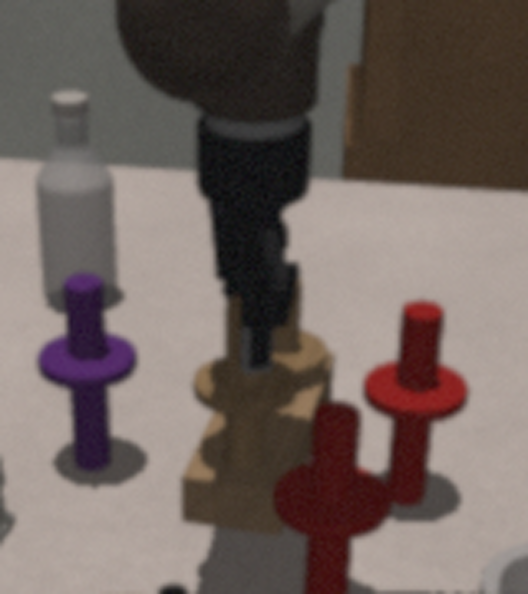

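Gripped at 28.8 mm, and the fingers are on the handle of the long wooden pusher. Next I'll lift it straight up.

```bash
python3 -m inch '[[0,0,-1,0,0,0,0],[0,0,-2.5,0,0,0,0],[0,0,-4,0,0,0,0],[0,0,-6,0,0,0,0],[0,0,-8,0,0,0,0],[0,0,-10,0,0,0,0],[0,0,-12,0,0,0,0],[0,0,-14,0,0,0,0],[0,0,-16,0,0,0,0],[0,0,-18,0,0,0,0],[0,0,-19,0,0,0,0],[0,0,-19,0,0,0,0],[0,0,-19,0,0,0,0],[0,0,-19,0,0,0,0]]'
python3 - <<'E'
from h import *
rel([[569.3,209.7,330]])
im=arm.get_image("side"); x,y,w,h=240,0,200,240
cv2.imwrite("pics/f.png",cv2.resize(im[y:y+h,x:x+w,::-1],None,fx=2.5,fy=2.5,interpolation=cv2.INTER_CUBIC))
im=arm.get_image("wrist"); cv2.imwrite("pics/f_w.png",im[:,:,::-1])
E
```

```text
clock: 5.13
position: [563.1, -139.8, 324.5]
ee_rot: [-0.688, -0.161, 0.163, 0.689]
contact_force: [-0.8, 0.5, -1.5]
gripper_width: 29.0
t 5.13 pos [ 563.1 -139.8  324.5] F [-0.8  0.5 -1.5] w 29.0
axes x,y,z (cols)
 [[ 0.895 -0.003 -0.446]
 [ 0.446  0.001  0.895]
 [-0.003 -1.     0.002]]
[569.3, 209.7, 330] -> cm [16.15 -0.52 31.  ]
```

View pics/f.png

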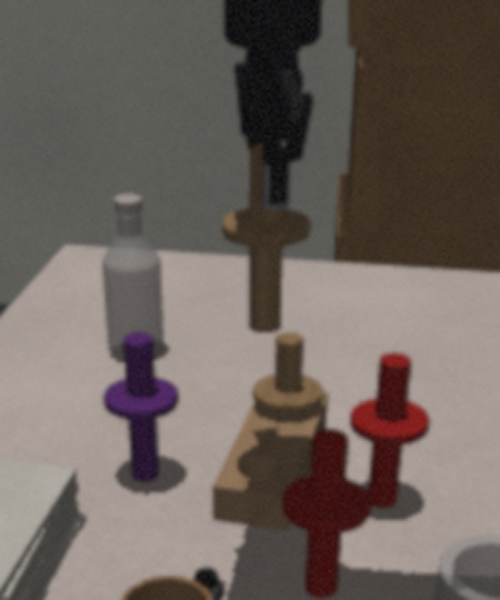

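View pics/f_w.png

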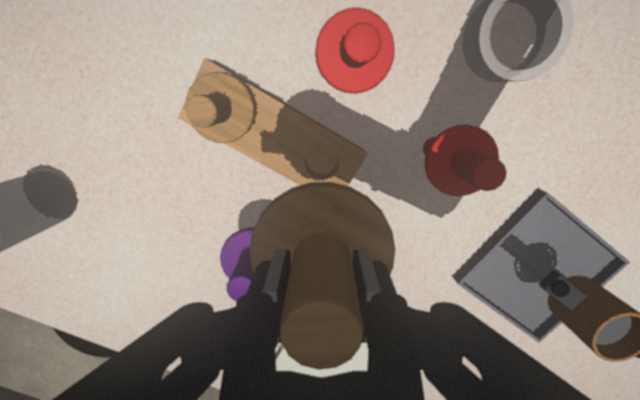

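```bash
python3 - <<'E'
from h import *
print(proj("side",[[563.1,-139.8,195],[563.1,-139.8,294]]))
im=arm.get_image("top")
im=im[150:270,330:490]; cv2.imwrite("pics/g.png",cv2.resize(im[:,:,::-1],None,fx=5,fy=5,interpolation=cv2.INTER_CUBIC))
s=arm.get_image("side")[70:150,305:385];cv2.imwrite("pics/g2.png",cv2.resize(s[:,:,::-1],None,fx=7,fy=7,interpolation=cv2.INTER_CUBIC))
E
```

```text
[[345.55065544 129.4483234 ]
 [346.37371525  86.65031783]]
```

View pics/g2.png

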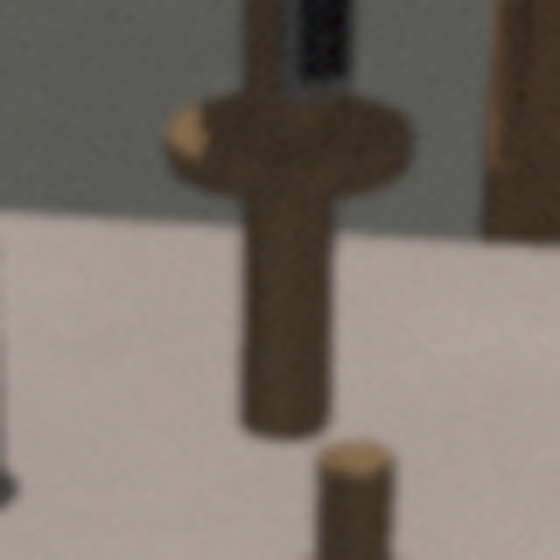

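The foot is at pixel (345.9,130.6), against a predicted (345.6,129.4), so the rod is upright and in line with the TCP. Next I'll carry it over the core.

```bash
python3 -m inch '[[0,0.7,0,1.4,0,0,0],[0,1.8,0,3.5,0,0,0],[0,3.1,0,6,0,0,0],[0,4.4,0,8.5,0,0,0],[0,5.7,0,11,0,0,0],[0,7,0,13.5,0,0,0],[0,8.3,0,16,0,0,0],[0,9.6,0,18.5,0,0,0],[0,10.9,0,21,0,0,0],[0,12.2,0,23.5,0,0,0],[0,13.5,0,26,0,0,0],[0,14.6,0,28,0,0,0],[0,15.4,0,29.6,0,0,0],[0,15.9,0,30.6,0,0,0],[0,16.15,0,31,0,0,0],[0,16.15,0,31,0,0,0],[0,16.15,0,31,0,0,0],[0,16.15,0,31,0,0,0]]'
python3 - <<'E'
from h import *
rel([[569.3,209.7,280],[569.3,209.7,200]])
a=arm.get_image("side")[120:320,220:400];cv2.imwrite("pics/i.png",cv2.resize(a[:,:,::-1],None,fx=3,fy=3,interpolation=cv2.INTER_CUBIC))
a=arm.get_image("top")[120:280,130:330];cv2.imwrite("pics/i2.png",cv2.resize(a[:,:,::-1],None,fx=3,fy=3,interpolation=cv2.INTER_CUBIC))
s=arm.read_state()['position']
print(proj("side",[s-[0,0,130],s-[0,0,30],[569.3,209.7,155]]))
E
```

```text
clock: 6.83
position: [570.0, 208.5, 326.4]
ee_rot: [0.688, 0.162, -0.162, -0.688]
contact_force: [-0.1, -1.0, -1.3]
gripper_width: 29.0
t 6.83 pos [570.  208.5 326.4] F [-0.1 -1.  -1.3] w 29.0
axes x,y,z (cols)
 [[ 0.895 -0.    -0.446]
 [ 0.446 -0.     0.895]
 [-0.    -1.    -0.   ]]
[569.3, 209.7, 280] -> cm [-0.01  4.64  0.14]
[569.3, 209.7, 200] -> cm [-1.000e-02  1.264e+01  1.400e-01]
[[305.68715769 219.72425723]
 [303.19032147 164.60636431]
 [306.84963363 240.47918252]]
```

View pics/i.png

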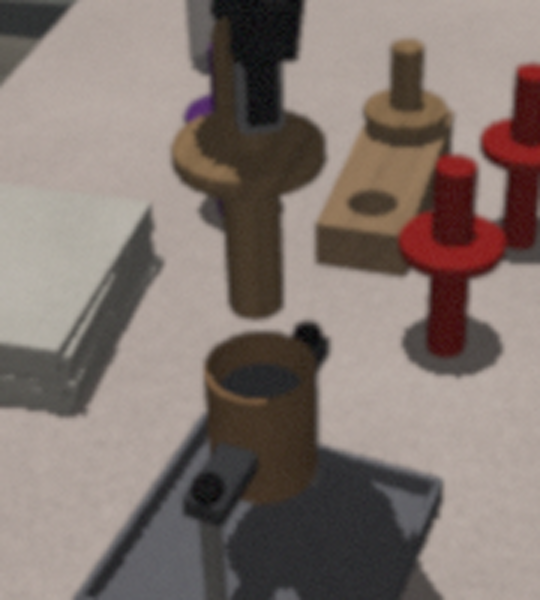

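View pics/i2.png

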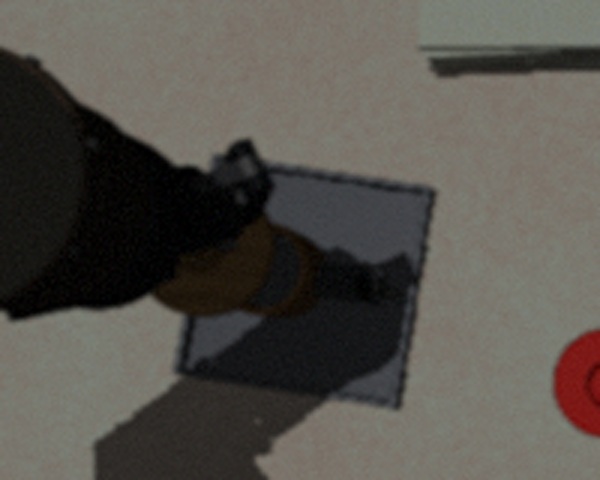

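Foot and rim are aligned in the side view: foot at about (305,222), rim at (307,243), both with the same 2 px offset from prediction. I'll lower it with a 1.4 mm correction.

```bash
python3 -m inch '[[0,0,0.5,0.14,0,0,0],[0,0,2,0.14,0,0,0],[0,0,3.5,0.14,0,0,0],[0,0,4.5,0.14,0,0,0],[0,0,5,0.14,0,0,0],[0,0,5.3,0.14,0,0,0],[0,0,5.6,0.14,0,0,0],[0,0,6,0.14,0,0,0],[0,0,6.4,0.14,0,0,0],[0,0,6.8,0.14,0,0,0],[0,0,6.8,0.14,0,0,0]]'
python3 - <<'E'
from h import *
rel([[569.3,209.7,200]])
a=arm.get_image("side")[120:320,220:400];cv2.imwrite("pics/j.png",cv2.resize(a[:,:,::-1],None,fx=3,fy=3,interpolation=cv2.INTER_CUBIC))
E
```

```text
clock: 7.85
position: [571.4, 211.1, 264.2]
ee_rot: [0.688, 0.166, -0.159, -0.688]
contact_force: [-0.9, -0.4, 12.5]
gripper_width: 28.6
t 7.85 pos [571.4 211.1 264.2] F [-0.9 -0.4 12.5] w 28.6
axes x,y,z (cols)
 [[ 0.894  0.009 -0.448]
 [ 0.448  0.002  0.894]
 [ 0.009 -1.    -0.002]]
[569.3, 209.7, 200] -> cm [-0.31  6.42 -0.02]
```

View pics/j.png

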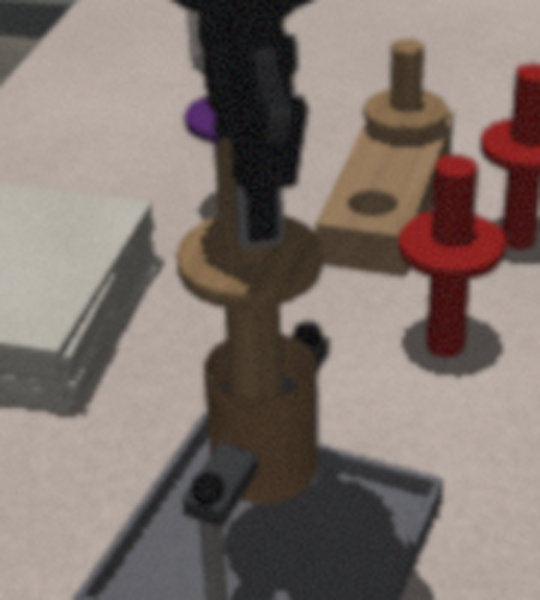

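The shank is in the core and pushing at 12.5 N. I'll keep pushing.

```bash
python3 -m inch '[[0,0,0.3,0,0,0,0],[0,-0.1,0.6,0,0,0,0],[0,-0.2,0.9,0,0,0,0],[0,-0.2,1.2,0,0,0,0],[0,-0.2,1.5,0,0,0,0],[0,-0.2,1.8,0,0,0,0],[0,-0.2,2.1,0,0,0,0],[0,-0.2,2.4,0,0,0,0],[0,-0.2,2.7,0,0,0,0],[0,-0.2,3.0,0,0,0,0],[0,-0.2,3.3,0,0,0,0],[0,-0.2,3.6,0,0,0,0],[0,-0.2,3.9,0,0,0,0],[0,-0.2,4.2,0,0,0,0],[0,-0.2,4.4,0,0,0,0],[0,-0.2,4.6,0,0,0,0],[0,-0.2,4.6,0,0,0,0]]'
python3 - <<'E'
from h import *
rel([[569.3,209.7,200]])
a=arm.get_image("side")[120:320,220:400];cv2.imwrite("pics/k.png",cv2.resize(a[:,:,::-1],None,fx=3,fy=3,interpolation=cv2.INTER_CUBIC))
E
```

```text
clock: 9.32
position: [567.2, 209.7, 211.2]
ee_rot: [0.688, 0.161, -0.163, -0.688]
contact_force: [0.6, 0.4, -1.5]
gripper_width: 28.6
t 9.32 pos [567.2 209.7 211.2] F [ 0.6  0.4 -1.5] w 28.6
axes x,y,z (cols)
 [[ 0.895 -0.002 -0.446]
 [ 0.446 -0.001  0.895]
 [-0.002 -1.    -0.   ]]
[569.3, 209.7, 200] -> cm [ 0.19  1.12 -0.09]
```

View pics/k.png

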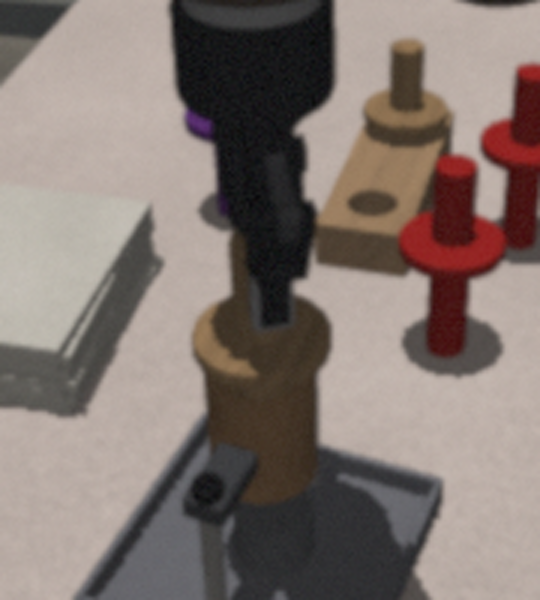

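The force has dropped to zero, so the plug is free. A grey cylinder shows in the tray below the core at crop (270,540). I'll seat the collar.

```bash
python3 -m inch '[[0,0.1,0.3,0,0,0,0],[0,0.2,0.5,0,0,0,0],[0,0.2,0.7,0,0,0,0],[0,0.2,0.9,0,0,0,0],[0,0.2,1.0,0,0,0,0],[0,0.2,1.1,0,0,0,0],[0,0.2,1.2,0,0,0,0],[0,0.2,1.3,0,0,0,0],[0,0.2,1.4,0,0,0,0],[0,0.2,1.4,0,0,0,0],[0,0.2,1.4,0,0,0,0]]'
python3 - <<'E'
from h import *
rel([[569.3,209.7,200]])
a=arm.get_image("side")[180:320,220:400];cv2.imwrite("pics/l.png",cv2.resize(a[:,:,::-1],None,fx=4,fy=4,interpolation=cv2.INTER_CUBIC))
E
```

```text
clock: 10.28
position: [569.3, 210.8, 200.7]
ee_rot: [0.688, 0.163, -0.162, -0.688]
contact_force: [-3.6, -0.5, 7.2]
gripper_width: 28.8
t 10.28 pos [569.3 210.8 200.7] F [-3.6 -0.5  7.2] w 28.8
axes x,y,z (cols)
 [[ 0.895  0.002 -0.447]
 [ 0.447  0.     0.895]
 [ 0.001 -1.    -0.001]]
[569.3, 209.7, 200] -> cm [-0.05  0.07 -0.1 ]
```

View pics/l.png

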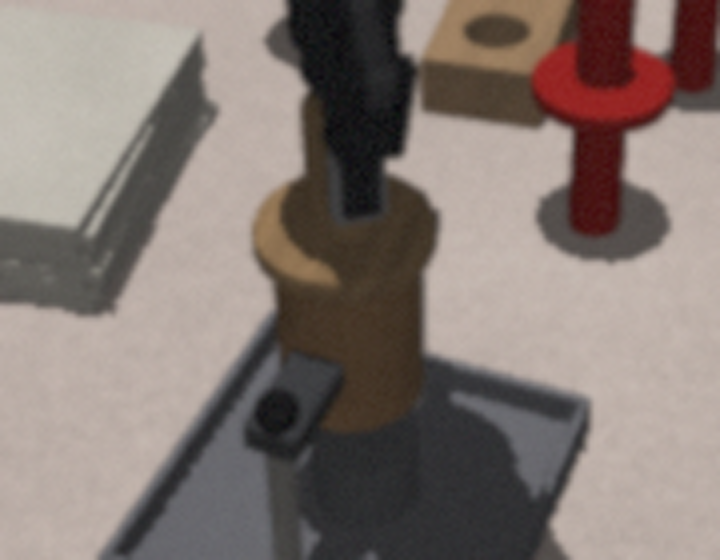

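Seated: 7 N at TCP z 200.7 against the expected ~200. Releasing now.

```bash
python3 -m inch '[[0,0,-0.2,0,0,0,0],[0.4,0,-0.2,0,0,0,0],[0.7,0,-0.2,0,0,0,0],[1,0,-0.2,0,0,0,0],[1,0,-0.2,0,0,0,0],[1,0,-0.2,0,0,0,0],[1,0,-0.2,0,0,0,0],[1,0,-0.2,0,0,0,0],[1,0,-0.2,0,0,0,0],[1,0,-0.2,0,0,0,0]]'
python3 - <<'E'
from h import *
rel([])
a=arm.get_image("side")[160:320,220:400];cv2.imwrite("pics/m.png",cv2.resize(a[:,:,::-1],None,fx=3.5,fy=3.5,interpolation=cv2.INTER_CUBIC))
E
```

```text
clock: 11.17
position: [569.3, 210.8, 200.3]
ee_rot: [0.688, 0.162, -0.162, -0.688]
contact_force: [-0.5, -1.3, -0.1]
gripper_width: 85.6
t 11.17 pos [569.3 210.8 200.3] F [-0.5 -1.3 -0.1] w 85.6
axes x,y,z (cols)
 [[ 0.895 -0.    -0.447]
 [ 0.447 -0.     0.895]
 [-0.    -1.    -0.   ]]
```

View pics/m.png

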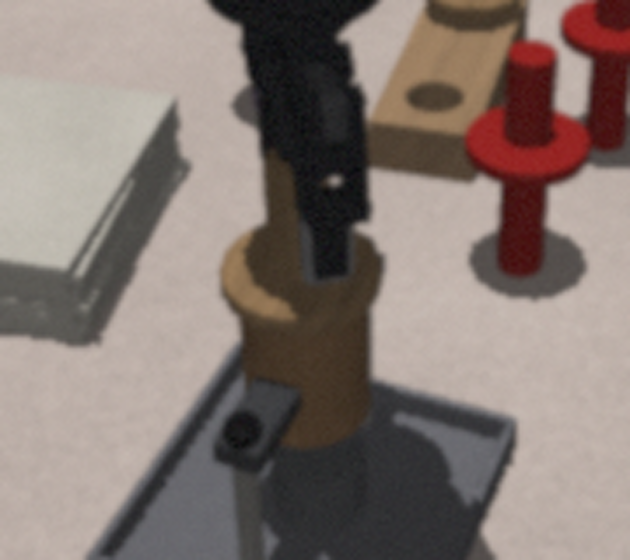

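Open and force-free, with the pusher standing still. Next I'll go straight up, then swing back out of the view.

```bash
python3 -m inch '[[1,0,-1,0,0,0,0],[1,0,-3,0,0,0,0],[1,0,-5,0,0,0,0],[1,0,-8,0,0,0,0],[1,0,-11,0,0,0,0],[1,0,-14,0,0,0,0],[1,0,-14,0,0,0,0],[1,-2,-14,-4,0,0,0],[1,-4,-14,-7,0,0,0],[1,-6,-14,-10,0,0,0],[1,-8,-14,-13,0,0,0],[1,-9,-14,-16,0,0,0],[1,-9,-14,-18,0,0,0],[1,-9,-14,-18,0,0,0],[1,-9,-14,-18,0,0,0]]'
python3 - <<'E'
from h import *
rel([])
a=arm.get_image("side");cv2.imwrite("pics/n.png",a[:,:,::-1]);a=a[160:370,220:400];cv2.imwrite("pics/n1.png",cv2.resize(a[:,:,::-1],None,fx=2.8,fy=2.8,interpolation=cv2.INTER_CUBIC))
a=arm.get_image("top");cv2.imwrite("pics/n2.png",a[:,:,::-1])
a=arm.get_image("wrist");cv2.imwrite("pics/n3.png",a[:,:,::-1])
for l in("plug_center","long_pusher_grip","core_mouth"):
  for m in arm.masks_of(l,"side"): print(l,round(m['conf'],2),m['extent'])
print(proj("side",[[569.3,209.7,23],[569.3,209.7,5],[569.3,209.7,197],[569.3,209.7,227]]))
E
```

```text
clock: 12.47
position: [569.2, 8.6, 340.7]
ee_rot: [-0.688, -0.162, 0.161, 0.688]
contact_force: [-0.1, -0.1, -0.2]
gripper_width: 85.1
t 12.47 pos [569.2   8.6 340.7] F [-0.1 -0.1 -0.2] w 85.1
axes x,y,z (cols)
 [[ 0.896  0.001 -0.445]
 [ 0.445  0.     0.896]
 [ 0.001 -1.    -0.   ]]
plug_center 0.98 [300.1, 284.8, 25.6, 27.1]
plug_center 0.4 [340.2, 133.2, 30.6, 34.4]
long_pusher_grip 0.96 [279.7, 134.2, 34.2, 59.0]
long_pusher_grip 0.9 [282.2, 200.1, 48.9, 53.9]
long_pusher_grip 0.81 [380.0, 141.0, 31.2, 66.0]
long_pusher_grip 0.79 [351.1, 172.1, 37.1, 67.7]
core_mouth 0.58 [244.1, 234.3, 124.2, 122.3]
[[309.36509246 296.4902734 ]
 [309.67031842 303.2866632 ]
 [305.93017935 220.00592474]
 [305.23192887 204.45815629]]
```

View pics/n1.png

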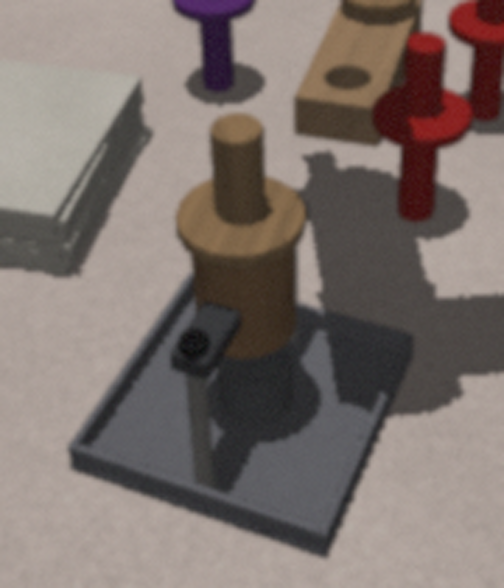

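View pics/n2.png

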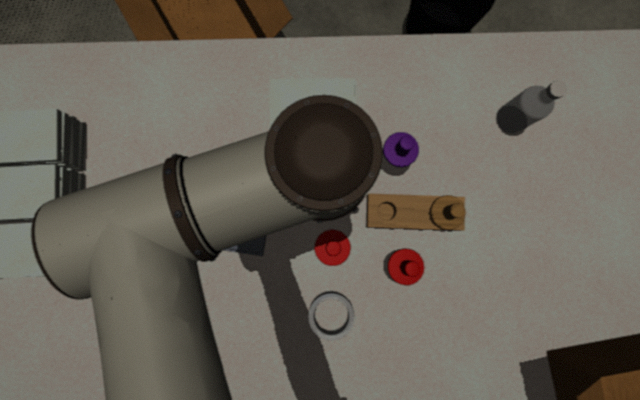

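View pics/n.png

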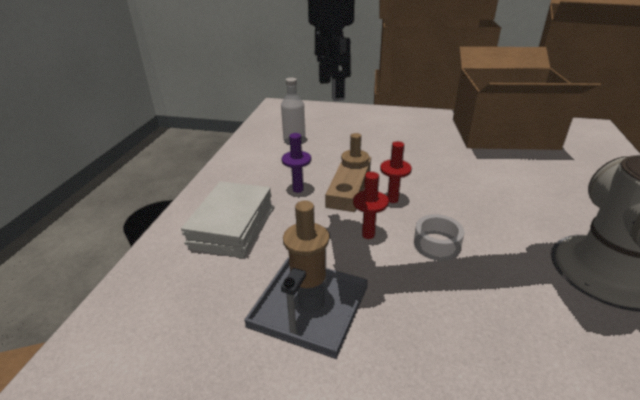

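The pusher stands upright with its handle top at about (305,206) and its collar flush on the rim at (306,238). The plug is found below the core at about (313,298), and a plug lying on the tray floor is predicted at (309,296). The short pusher is still in its block, the look-alikes haven't moved, and the robot is clear of everything.

```bash
python3 -c "
from bench import arm
print(arm.job_done(), arm.read_state()['clock'])"
```

```text
the job is handed in; nothing more can be done
the job is handed in; nothing more can be done
```

I handed the job in with the plug pushed out into the tray and the long wooden pusher standing in the core, its collar on the rim. The last clock reading was 12.5 s, well under the 48 s limit.

- **Push:** I read about 12.5 N on the plug, and the force fell to zero once it came free. The collar then seated at about 7 N with the tool at z 200.7 mm, against about 200 expected. The highest force I read was 12.5 N, but I only read it at the end of each move.
- **Last look:** The side camera showed the pusher upright with its collar flush, and the short pusher, red and purple look-alikes unmoved. The plug was found under the core (confidence 0.98), within about 4 pixels of where a plug on the tray floor should appear.
- **Robot:** The gripper was open, about 200 mm clear of the pusher, with no contact force.
- **Less certain:** The plug network also gave a weak false hit (0.4) on the short pusher. In the last top picture the arm covered the core, so the final check of the core and plug rests on the side camera alone.

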